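# Hold the ticket clip open over a price ticket

## Robot

A 7-joint arm with a two-finger parallel gripper is mounted at the origin on the work surface. World frame = base frame: x ahead of the robot, y to its left, z up, the work surface at z = 0. Lengths are in m, angles in rad, forces in N, time in s.
With the tool pointing down it reaches from about 0.4 to 0.85 m from the base axis. Payload 10.4 kg.
Tool frame: the origin (TCP) lies midway between the tips of the shut fingers; the grasp point (between the pads) lies 19 mm behind it (manip.pinch_z is the distance from the TCP to the grasp point, in m); y points along the fingers, x is the direction in which the jaws open and shut, and the axes are right-handed (so a half turn about y gives the same grasp; the last joint's range is limited). The gripper opens to 85 mm and grips with 20 to 120 N. Pads are 22 mm wide; open, the fingers measure 114 mm over their backs; the gripper's body (76 mm by 85 mm) begins 54 mm behind the grasp point. The pads swing forward as they close: fully open they stand 13 mm farther back than shut.
Start: joints at [1.196, 0.332, -0.065, 1.46, 0.022, 1.35, -0.088], TCP at [0.215, -0.587, 0.231] pointing down, gripper open.
Joint ranges: [-2.6, 2.6], [-0.5, 2.12], [-1.47, 1.34], [0.16, 2.42], [-1.27, 4.41], [0.06, 2.06], [-2.6, 2.6]. Speed limits (rad/s): [2.22, 2.22, 2.79, 2.79, 3.14, 3.14, 3.14].

## Interface

Orientations are given as a unit quaternion [x, y, z, w].
In Python, from workcell import manip gives the robot as it stands.
- The arm moves only by the shell command python3 -m pendant 'ROWS' [OPENING] [FORCE]. ROWS is a JSON object of lists of equal length, an entry for each row: "offset": the shift along the tool's x, y, z scaled (see below), a list of three; "turn": the turn, a rotation vector about the tool's x, y, z scaled (see below), a list of three. A call has 1 to 12 rows; each row is the pose to reach, as a shift and turn from the pose measured when the call began, along the tool's axes at that moment; what a row does not reach only later rows make up. The controller multiplies each number of a shift by 200 mm and each number of a turn by 45 degrees. A row lasts 1/8 s, in which the tool goes at most 62.5 mm and 10.7 degrees, less where a joint would pass 70% of its speed; a pose out of reach is approached as far as the arm can. A call with a number of a shift or a turn outside -1 to 1 is refused whole. A call with a gripper value outside its range is refused whole. OPENING is the opening in per cent of the stroke, from 0 (shut) to 100 (fully open), set as the call begins (- or left out, the last holds). The fingers move at their own pace and stop on an object; FORCE is the grip in N (left out, the last holds). Time passes only in rows, so rows that repeat a pose let the fingers close. It gives the time, the measured TCP pose, the force and the opening at its end, in the units of the state.
- manip.get_obs(): the state, without advancing time (a new reading comes with each control period).
- manip.camera(name): name is "scene" or "top"; returns (picture, depth): 400x640x3 uint8, red, green, blue; 400x640 float32, m along the optical axis (not along the pixel's ray), 0 where there is no reading.
- manip.camera_model(name): a dict with "intrinsics" (3x3 intrinsics, pixels), "k1" (the pictures are not rectified: a ray, as slopes to the right and down, at radius r is drawn at 1 + k1 r^2 times it, then the intrinsics apply), "R" (3x3) and "t" (3): a world point X has camera coordinates R X + t. Camera axes: x right, y down, z forward; pixel columns grow to the right and rows downward; lengths in m; the calibration is good to about 2 mm. A picture is of the moment at which its call begins. camera_model takes no time and is no camera call.
- manip.hand_in(): hands the job in, once; it reports no verdict.
The state is a dict: "clock": time; "joint_pos": joint angles; "joint_velocities": joint speeds; "tau": joint torques, N m; "position": TCP position; "ee_rot": TCP orientation; "ft_force": force on the tool from outside, world axes, zero at the start; "torque": the same for the moment, N m; "grip_width": opening from 0.0 (shut) to 1.0 (fully open).
Only numpy, scipy, OpenCV 4.12 (cv2) and the standard library are available. Lean on these libraries where they do the work, as an engineer would, in place of code of your own. Each camera call takes 0.05 s, during which the arm holds its last target. There are 200 camera calls.

## Task

Pinch the two tails of the large steel spring clip parked on the rim of the ticket tub to open it, lift it off, and bring its open jaws down over the middle of the top edge of the wider standing price ticket, so that the stallholder can slip an offer strip in before the clip bites. Finish holding it there: still squeezed wide open with one jaw well down on each side of the ticket, and touching the ticket nowhere. Do not shift the ticket stand, and leave everything else on the counter where it is.

Things in the scene. Friction and masses are not known exactly. Their poses are not given: they have to be found in the camera images.
- clip: Large steel spring (bulldog) clip, 50 mm wide, 79 tall, 0.064 kg, parked jaws down on a 4 mm tub wall, tails up. Origin on its hinge pin, mid-width; y along the pin, z up to the tails, x across it (normal to that wall). Parked, the pin is 24 mm above the rim and the jaws end 38 mm below the pin. A coil of 5 mm radius on the pin roofs the gap between the jaws. The two plates mirror each other about x = 0
- lip_a (a point): Inner face of the jaw lip on the clip's +x side, mid-width, 2 mm above the jaw's lower end. Fully squeezed, the lips gape 25 mm and end 36 mm below the pin
- lip_b (a point): The same point of the other jaw, on the clip's -x side
- tail_a (a point): Rolled end of the +x tail, mid-width: a 5 mm thick bar, 36 mm long along the clip's y. Parked, the tail ends are 38.5 mm above the pin and 45 mm apart over their outsides; pinching them together along x spreads the jaws. It takes 6 N per finger to start, about 10.5 N fully. Fully squeezed, at a stop, they are 21 mm over the outsides and 42.5 mm above the pin, tails parallel
- tail_b (a point): The same point of the -x tail. If let go, the clip snaps shut
- clip_a (a joint): Angle (rad) by which each clip plate has turned about the pin: -0.05 jaws shut, 0 parked on the 4 mm wall, 0.30 fully squeezed open
- tub: Grey open plastic tub with a few spare tickets standing in it (below 52 mm), fixed to the counter, 110 x 160 x 80 mm (x, y, z), walls 4 mm. Origin at the centre of its underside. The clip sits on its -x wall, up to 35 mm from the middle of that wall
- ticket_wide: The wider price ticket: plain yellow rigid card 130 mm wide (y), 3 mm thick (x), standing upright in a steel foot 58 x 100 x 12 mm with two low lips up to 22 mm, 0.6 kg, loose on the counter. Top edge 117 mm above the counter. Origin at the centre of the foot's underside, z up
- wide_edge (a point): Middle of the top edge of the wider ticket, 117 mm above the counter
- ticket_narrow: Bystander: the narrower price ticket, same card height, thickness and colour but 70 mm wide, foot 58 x 70 mm; origin at the centre of its underside
- small_clip: Bystander: a small steel clip lying flat on the counter, about 50 x 22 x 12 mm
- marker: Bystander: marker pen lying down, 123 mm long, 14 mm thick; origin under its middle
- jar: Bystander: glass jar, 76 mm diameter, 120 mm tall; origin at the centre of its underside
- bowl: Bystander: white tasting bowl, 104 mm diameter, 42 mm tall; origin at the centre of its underside
- scoop: Bystander: aluminium nut scoop lying down, trough 120 mm long with a 95 mm handle, 50 mm tall
- calculator: Bystander: desk calculator, 150 x 100 x 22 mm
Things that resemble listed ones, but are neither listed nor needed, are in the scene too. What is shaped like the clip but blue or green is not meant.

How it is judged:
By the outcome, as a careful person would: the job done as asked, in the order asked, and still so for the second after the job is handed in, while the arm keeps its last pose, push and grip.
It also fails if it takes over 42 s, if anything falls off the work surface, if the arm or the gripper's body presses on something with over 40 N, if the wrist force passes 120 N, or if a joint passes its speed limit or range.

## Working session

There is one attempt and no reset: what is moved stays moved. The work goes in short steps, Python scripts to look and compute and a shell command to move; the robot and the scene stay as the last step left them, time stands still between calls to the robot, and variables do not carry over. Pictures are saved under pics/ and viewed, about 8 in all and at most 12, crops included, and the job is handed in when it is done.

```bash
mkdir -p pics
cat > h.py <<'E'
import numpy as np,cv2
from workcell import manip
from scipy.spatial.transform import Rotation as Rn
def snap(name):
    im,d=manip.camera(name); np.savez(f'/tmp/{name}.npz',im=im,d=d); return im,d
def load(name):
    z=np.load(f'/tmp/{name}.npz'); return z['im'],z['d']
def cloud(name,d):
    m=manip.camera_model(name);K=np.array(m['intrinsics']);R=np.array(m['R']);t=np.array(m['t'])
    v,u=np.mgrid[0:d.shape[0],0:d.shape[1]].astype(float)
    dist=np.array([m['k1'],0,0,0,0.])
    p=cv2.undistortPoints(np.stack([u.ravel(),v.ravel()],1)[:,None],K,dist)[:,0]
    c=np.c_[p,np.ones(len(p))]*d.ravel()[:,None]
    return ((c-t)@R).reshape(*d.shape,3)
def proj(name,X):
    m=manip.camera_model(name);K=np.array(m['intrinsics'])
    r=cv2.Rodrigues(np.array(m['R']))[0]
    return cv2.projectPoints(np.atleast_2d(X).astype(float),r,np.array(m['t'],float),K,np.array([m['k1'],0,0,0,0.]))[0][:,0]
def save(n,im,box=None,s=1):
    if box: im=im[box[1]:box[3],box[0]:box[2]]
    im=cv2.resize(im,None,fx=s,fy=s,interpolation=cv2.INTER_CUBIC)
    cv2.imwrite(f'pics/{n}.png',im[:,:,::-1])
E
python3 - <<'E'
from h import *
for n in('scene','top'):
    im,d=snap(n); save(n+'0',im); m=manip.camera_model(n); print(n,-np.array(m['R']).T@m['t'],m['intrinsics'][0])
o=manip.get_obs();print({k:np.round(v,3) for k,v in o.items()}); print(Rn.from_quat(o['ee_rot']).as_matrix().round(3),manip.pinch_z)
E
```

```text
scene [ 1.19549329 -0.57468995  0.92087945] [508.0463219    0.         319.75578776]
top [0.46921574 0.02811951 1.01105054] [366.6290091    0.         319.51302755]
{'clock': np.float64(0.1), 'joint_pos': array([ 1.196,  0.333, -0.065,  1.461,  0.022,  1.35 , -0.088]), 'joint_velocities': array([-0.001, -0.001, -0.   , -0.003, -0.001, -0.001,  0.   ]), 'tau': array([ 3.0000e-03, -6.2675e+01,  5.0000e-02, -3.9243e+01,  1.6000e-02,
        7.0000e-03, -0.0000e+00]), 'position': array([ 0.215, -0.586,  0.231]), 'ee_rot': array([-0.58 ,  0.405, -0.404,  0.58 ]), 'ft_force': array([-0.038,  0.246,  0.569]), 'torque': array([-0.024,  0.029,  0.012]), 'grip_width': np.float64(0.999)}
[[ 0.345 -0.     0.939]
 [-0.939  0.001  0.345]
 [-0.001 -1.    -0.   ]] 0.0187
```

View pics/scene0.png

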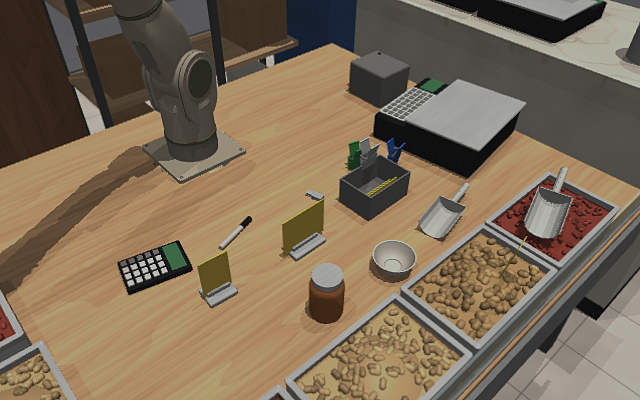

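View pics/top0.png

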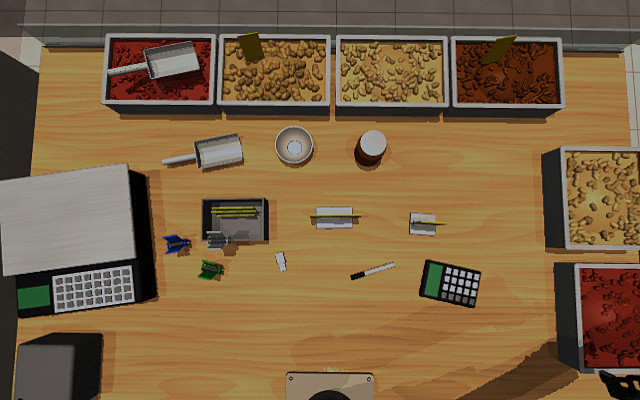

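Scene: the ticket tub is at scene (375,188) / top (235,220). Clip candidates: grey clip on the tub's near wall at top (217,240) / scene (368,153), green at top (210,269), blue at top (177,243), and the small clip at top (281,261). I choose the grey one on the rim. The wide ticket is at top (335,217) and the narrow one at (426,223). Close crop next.

Run:
```python
from h import *
im,d=load('top'); im2,d2=load('scene')
a=cv2.resize(im[185:295,150:300],None,fx=4,fy=4,interpolation=cv2.INTER_CUBIC)
b=cv2.resize(im2[120:230,320:420],None,fx=4,fy=4,interpolation=cv2.INTER_CUBIC)
save('crop0',np.hstack([a[:440],b[:440]])[:, :1000],s=0.8)
P=cloud('top',d);Q=cloud('scene',d2)
# wide ticket
def tick(C,im,lo,hi):
    m=(C[...,2]>.03)&(C[...,2]<.13)&(C[...,0]>lo[0])&(C[...,0]<hi[0])&(C[...,1]>lo[1])&(C[...,1]<hi[1]); return C[m]
print('top pix', P[217,335],P[240,217],P[217,318])
for n,C,I in(('top',P,im),('scene',Q,im2)):
    c=tick(C,I,(.4,-.2),(.65,.12)); c=c[c[:,2]>.06]
    print(n,'wide',len(c),c.min(0),c.max(0))
    e=c[c[:,2]>.1]; s=np.polyfit(e[:,1],e[:,0],1); print(s,e.mean(0),np.ptp(e[:,1]))
    # tub
    c=tick(C,I,(.4,.15),(.65,.45)); r=c[(c[:,2]>.07)&(c[:,2]<.086)]; print('rim',len(r),np.percentile(r,[1,99],axis=0))
    hi=C[(C[...,2]>.09)&(C[...,0]>.35)&(C[...,0]<.55)&(C[...,1]>.15)&(C[...,1]<.36)]; print('clip hi',len(hi),hi.min(0),hi.max(0),np.median(hi,0))
```

```text
top pix [ 0.52455751 -0.01049073  0.02140346] [0.46017686 0.28227599 0.10718069] [0.52365942 0.03536837 0.02901648]
top wide 147 [ 0.52322964 -0.0723398   0.06020696] [0.52725998 0.05673659 0.12039159]
[-0.01569827  0.52544017] [ 0.52553871 -0.00627744  0.11429831] 0.12899202431277632
rim 499 [[0.40435784 0.17282573 0.07018554]
 [0.57029151 0.42467106 0.08382146]]
clip hi 318 [0.43922941 0.25607307 0.09003432] [0.48175165 0.30518326 0.14841929] [0.46040018 0.28017383 0.11380638]
scene wide 776 [ 0.5211501  -0.0761275   0.06006225] [0.53106169 0.05610281 0.11926389]
[-0.02291828  0.52605259] [ 0.52633743 -0.01242878  0.11010782] 0.1308445975605668
rim 621 [[0.4048044  0.16974036 0.07014666]
 [0.5714374  0.41686708 0.0840479 ]]
clip hi 311 [0.43698708 0.25262157 0.09001813] [0.48509392 0.30593844 0.14640292] [0.45642552 0.27524987 0.11798565]
```

View pics/crop0.png

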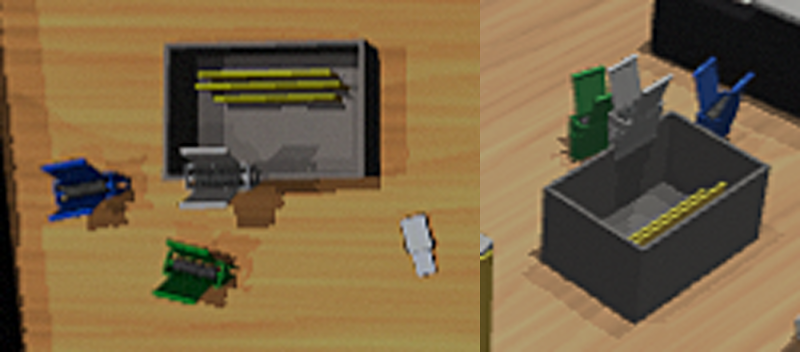

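The crop confirms it: the bare-steel clip sits on the tub's -x wall, and the blue and green clips stand on the counter beside it. I'll set out and work out the tub yaw and neighbour heights alongside.

```bash
python3 - <<'E'
from h import *
im,d=load('top'); im2,d2=load('scene')
P=cloud('top',d);Q=cloud('scene',d2)
for n,C in(('top',P),('scene',Q)):
    X,Y,Z=C[...,0],C[...,1],C[...,2]
    m=(Z>.074)&(Z<.086)&(X>.43)&(X<.6)&(Y>.17)&(Y<.35); p=C[m][:,:2].astype(np.float32)
    print(n,cv2.minAreaRect(p))
    for nm,(a,b,c,e) in dict(green=(.34,.43,.24,.35),blue=(.4,.5,.34,.41),box=(.2,.6,.43,.8)).items():
        m=(X>a)&(X<b)&(Y>c)&(Y<e)&(Z>.03); print(nm,np.percentile(C[m],[1,99],axis=0).round(3).tolist())
    m=(Z>.10)&(X>.42)&(X<.5)&(Y>.24)&(Y<.32)
    p=C[m]; 
    for s in(0,1):
        t=p[(p[:,0]>.4605)==s]; t=t[t[:,2]>.125]; print('tail',s,len(t),t.min(0).round(4),t.max(0).round(4),np.polyfit(t[:,1],t[:,0],1).round(3))
E
python3 -m pendant '{"offset":[[-0.65,-0.25,0.98],[-0.65,-0.25,0.98],[-0.65,-0.25,0.98],[-0.65,-0.25,0.98],[-0.65,-0.25,0.98],[-0.65,-0.25,0.98]],"turn":[[0,-1,0],[0,-1,0],[0,-1,0],[0,-1,0],[0,-1,0],[0,-1,0]]}' 80 30
```

```text
top ((0.513971209526062, 0.2539060115814209), (0.11213667690753937, 0.15987847745418549), 1.9584925174713135)
green [[0.362, 0.291, 0.031], [0.409, 0.34, 0.081]]
blue [[0.428, 0.384, 0.03], [0.474, 0.41, 0.081]]
box [[0.205, 0.472, 0.037], [0.596, 0.795, 0.118]]
tail 0 60 [0.4392 0.2636 0.1255] [0.4484 0.2972 0.1484] [-0.025  0.45 ]
tail 1 51 [0.4745 0.2649 0.1251] [0.4818 0.2987 0.1482] [-0.022  0.485]
scene ((0.5126609206199646, 0.25239598751068115), (0.11757216602563858, 0.16470083594322205), 1.419530987739563)
green [[0.363, 0.287, 0.031], [0.405, 0.334, 0.08]]
blue [[0.429, 0.381, 0.031], [0.475, 0.41, 0.082]]
box [[0.204, 0.469, 0.032], [0.598, 0.794, 0.117]]
tail 0 72 [0.437  0.259  0.1258] [0.4489 0.2969 0.1461] [-0.045  0.456]
tail 1 44 [0.4745 0.2617 0.1252] [0.4851 0.2952 0.1464] [-0.006  0.481]
clock: 0.85
position: [0.3538, -0.3973, 0.2804]
ee_rot: [-0.69, 0.153, -0.152, 0.691]
ft_force: [-0.4, -0.1, -0.1]
grip_width: 0.802
```

```bash
python3 -m pendant '{"offset":[[0.07,0,1],[0.07,0,1],[0.07,0,1],[0.07,0,1],[0.07,0,1]],"turn":[[0,-0.6,0],[0,-0.6,0],[0,-0.6,0],[0,-0.6,0],[0,-0.6,0]]}'
cat > s.py <<'E'
from h import *
import sys
o=manip.get_obs();R=Rn.from_quat(o['ee_rot']).as_matrix();p=np.array(o['position'])
g=np.array([float(a) for a in sys.argv[1:4]]);yaw=np.radians(float(sys.argv[4]))
T=np.array([[np.cos(yaw),0,-np.sin(yaw)],[np.sin(yaw),0,np.cos(yaw)],[0,-1,0]])
print('pos',p.round(4),'offset',(R.T@(g-p)/.2).round(3),'turn',(Rn.from_matrix(R.T@T).as_rotvec()/np.radians(45)).round(3),'x az',np.degrees(np.arctan2(R[1,0],R[0,0])).round(2),'F',np.round(o['ft_force'],2),'w',o['grip_width'])
E
python3 s.py 0.46 0.02 0.28 1.9
```

```text
clock: 1.48
position: [0.4505, -0.2228, 0.2801]
ee_rot: [-0.707, -0.011, 0.013, 0.708]
ft_force: [-0.1, -0.6, -0.2]
grip_width: 0.798
pos [ 0.4505 -0.2228  0.2801] offset [0.089 0.002 1.212] turn [-0.002  0.001 -0.002] x az 1.94 F [-0.08 -0.59 -0.2 ] w 0.7979935594680742
```

```bash
python3 -m pendant '{"offset":[[0.05,0,1],[0.05,0,1],[0.05,0,1],[0.05,0,1],[0.05,0,1]],"turn":[[0,0,0],[0,0,0],[0,0,0],[0,0,0],[0,0,0]]}' >/dev/null
python3 -m pendant '{"offset":[[0.05,0,1],[0.05,0,1],[0.05,0,1],[0.05,0,1],[0.05,0,1]],"turn":[[0,0,0],[0,0,0],[0,0,0],[0,0,0],[0,0,0]]}' >/dev/null
python3 s.py 0.46 0.279 0.2 1.9
```

```text
pos [0.4583 0.1738 0.28  ] offset [0.025 0.4   0.525] turn [-0.001 -0.006 -0.004] x az 1.65 F [-0.17 -0.14 -1.31] w 0.7982096771680645
```

```bash
python3 -m pendant '{"offset":[[0.025,0,0.525],[0.025,0,0.525],[0.025,0.4,0.525],[0.025,0.4,0.525],[0.025,0.4,0.525]],"turn":[[0,0,0],[0,0,0],[0,0,0],[0,0,0],[0,0,0]]}' 80 30
python3 s.py 0.46 0.279 0.124 1.9
python3 - <<'E'
from h import *
im,d=snap('scene');u=proj('scene',[.46,.279,.14])[0].astype(int);print(u)
save('near',im,(u[0]-75,max(u[1]-75,0),u[0]+75,u[1]+55),4)
im,d=snap('top')
C=cloud('scene',load('scene')[1])
m=(C[...,2]>.15)&(C[...,2]<.24)&(C[...,0]>.36)&(C[...,0]<.56)&(C[...,1]>.2)&(C[...,1]<.36);f=C[m]
for lo,hi in((.36,.455),(.465,.56)):
    t=f[(f[:,0]>lo)&(f[:,0]<hi)&(f[:,2]<.23)];
    if len(t):print(t.min(0).round(3),t.max(0).round(3))
E
```

```text
clock: 3.35
position: [0.4608, 0.2765, 0.1997]
ee_rot: [0.707, 0.007, -0.011, -0.707]
ft_force: [-0.3, 0.7, 1.0]
grip_width: 0.799
pos [0.4608 0.2765 0.1997] offset [-0.002  0.378  0.013] turn [ 0.001 -0.01  -0.006] x az 1.45 F [-0.31  0.72  0.99] w 0.7992700677082664
[369 143]
[0.416 0.262 0.206] [0.429 0.286 0.23 ]
[0.493 0.262 0.206] [0.51  0.286 0.23 ]
```

View pics/near.png

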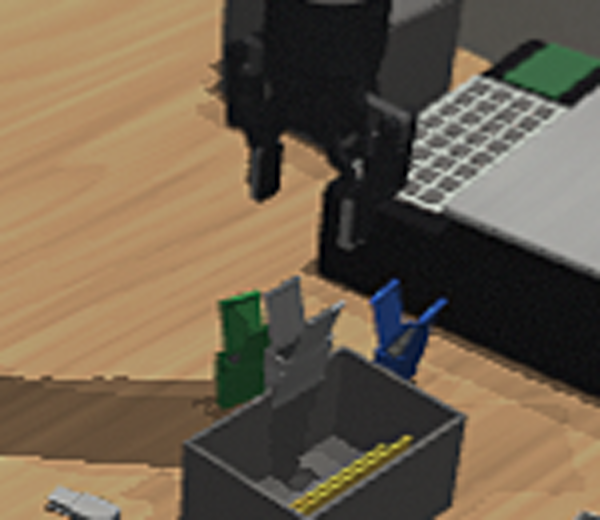

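The fingers straddle the steel clip's line from above (pinch at about crop (305,210), tails at (285,290) and (330,320)), with the green and blue clips clear. Descending.

```bash
python3 -m pendant '{"offset":[[0,0.1,0.018],[0,0.2,0.018],[0,0.3,0.018],[0,0.37,0.018],[0,0.37,0.018]],"turn":[[0,-0.01,0],[0,-0.01,0],[0,-0.01,0],[0,-0.01,0],[0,-0.01,0]]}' 80 30
python3 s.py 0.4605 0.280 0.126 1.9
```

```text
clock: 4.08
position: [0.4605, 0.2815, 0.1265]
ee_rot: [-0.707, -0.011, 0.013, 0.707]
ft_force: [0.2, 0.2, 0.3]
grip_width: 0.803
pos [0.4605 0.2815 0.1265] offset [-0.     0.003 -0.008] turn [-0.001  0.002 -0.004] x az 1.98 F [0.22 0.24 0.33] w 0.8030850975113913
```

```bash
python3 -m pendant '{"offset":[[0,0,0],[0,0,0],[0,0,0],[0,0,0],[0,0,0],[0,0,0],[0,0,0],[0,0,0]],"turn":[[0,0,0],[0,0,0],[0,0,0],[0,0,0],[0,0,0],[0,0,0],[0,0,0],[0,0,0]]}' 0 35
python3 - <<'E'
from h import *
im,d=snap('scene');u=proj('scene',[.46,.279,.12])[0].astype(int)
save('grip',im,(u[0]-60,max(u[1]-60,0),u[0]+60,u[1]+40),5)
print(manip.get_obs()['grip_width'],np.round(manip.get_obs()['ft_force'],2))
E
```

```text
clock: 5.08
position: [0.4605, 0.2816, 0.1265]
ee_rot: [-0.707, -0.011, 0.013, 0.707]
ft_force: [-0.7, -0.5, -1.1]
grip_width: 0.207
0.20760641976152364 [ 0.27  0.91 -0.54]
```

View pics/grip.png

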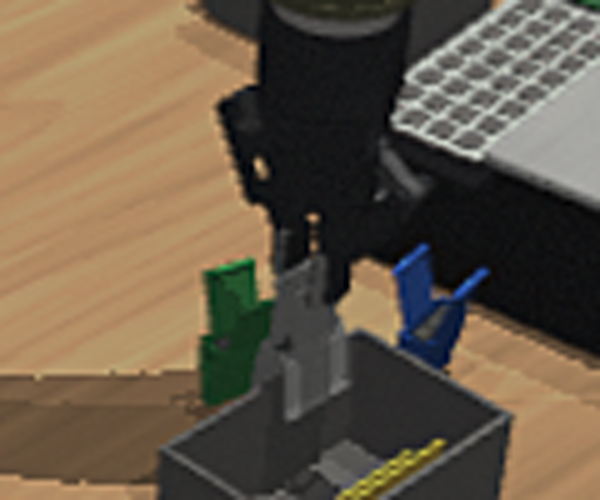

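Squeezed: the tails are pinched together at crop (300,265), with the jaws spread around the tub wall at (315,385). Lifting straight up.

```bash
python3 -m pendant '{"offset":[[0,-0.05,0],[0,-0.15,0],[0,-0.3,0],[0,-0.45,0],[0,-0.6,0],[0,-0.6,0]],"turn":[[0,0,0],[0,0,0],[0,0,0],[0,0,0],[0,0,0],[0,0,0]]}'
python3 s.py 0.49 0.1 0.245 1.1
```

```text
clock: 5.88
position: [0.4618, 0.2826, 0.25]
ee_rot: [-0.706, -0.013, 0.012, 0.708]
ft_force: [-0.3, -0.0, -0.9]
grip_width: 0.212
pos [0.4618 0.2826 0.25  ] offset [ 0.109  0.023 -0.917] turn [-0.003  0.02   0.002] x az 2.0 F [-0.33 -0.01 -0.93] w 0.21219456978351783
```

```bash
python3 -m pendant '{"offset":[[0.03,0,-0.2],[0.06,0,-0.4],[0.08,0,-0.6],[0.1,0,-0.8],[0.11,0,-0.92],[0.11,0,-0.92]],"turn":[[0,0.02,0],[0,0.02,0],[0,0.02,0],[0,0.02,0],[0,0.02,0],[0,0.02,0]]}'
python3 s.py 0.5255 -0.008 0.25 1.1
```

```text
clock: 6.62
position: [0.4903, 0.0974, 0.2495]
ee_rot: [-0.706, -0.006, 0.005, 0.708]
ft_force: [-0.6, 0.4, -1.2]
grip_width: 0.214
pos [0.4903 0.0974 0.2495] offset [ 0.168 -0.003 -0.53 ] turn [-0.003 -0.005  0.001] x az 0.9 F [-0.58  0.38 -1.17] w 0.213990062763555
```

```bash
python3 -m pendant '{"offset":[[0.05,0,-0.15],[0.1,0,-0.35],[0.168,0,-0.53],[0.168,0,-0.53],[0.168,0,-0.53],[0.168,0,-0.53]],"turn":[[0,0,0],[0,0,0],[0,0,0],[0,0,0],[0,0,0],[0,0,0]]}'
python3 s.py 0.5255 -0.008 0.25 1.1
python3 - <<'E'
from h import *
im,d=snap('scene');u=proj('scene',[.526,-.008,.2])[0].astype(int)
save('above',im,(u[0]-65,max(u[1]-40,0),u[0]+65,u[1]+80),5)
C=cloud('scene',d);im2,d2=snap('top');D=cloud('top',d2)
for n,E in(('scene',C),('top',D)):
  X,Y,Z=E[...,0],E[...,1],E[...,2]
  m=(Z>.165)&(Z<.30)&(abs(X-.526)<.08)&(abs(Y+.008)<.06);f=E[m]
  for a in np.arange(.165,.30,.01):
    t=f[(f[:,2]>=a)&(f[:,2]<a+.01)]
    if len(t):print(n,a.round(3),len(t),t.min(0).round(4)[:2],t.max(0).round(4)[:2])
  print(f[:,2].min())
  m=(Z>.09)&(Z<.125)&(X>.49)&(X<.56)&(abs(Y)<.1);e=E[m];print('ticket',len(e),e.min(0),e.max(0))
E
```

```text
clock: 7.38
position: [0.5253, -0.0064, 0.2494]
ee_rot: [-0.706, -0.007, 0.006, 0.708]
ft_force: [0.5, 0.4, -0.6]
grip_width: 0.213
pos [ 0.5253 -0.0064  0.2494] offset [ 0.001 -0.003 -0.008] turn [-0.003 -0.001  0.001] x az 1.03 F [ 0.45  0.38 -0.55] w 0.21257140077036465
scene 0.175 11 [ 0.511  -0.0323] [0.5414 0.0112]
scene 0.185 93 [ 0.5119 -0.034 ] [0.5427 0.0166]
scene 0.195 82 [ 0.5126 -0.0335] [0.541  0.0189]
scene 0.205 76 [ 0.5156 -0.0342] [0.5393 0.0148]
scene 0.215 118 [ 0.5148 -0.0346] [0.5388 0.0172]
scene 0.225 64 [ 0.517 -0.033] [0.5361 0.0148]
scene 0.235 59 [ 0.5166 -0.0263] [0.536  0.0095]
scene 0.245 45 [ 0.516  -0.0262] [ 5.439e-01 -4.000e-04]
scene 0.255 81 [ 0.5016 -0.0263] [ 0.5492 -0.0006]
scene 0.265 74 [ 0.5023 -0.0278] [ 5.49e-01 -2.00e-04]
scene 0.275 68 [ 0.5025 -0.0195] [ 0.5485 -0.0011]
scene 0.285 53 [ 0.4883 -0.0214] [ 0.5575 -0.0022]
scene 0.295 60 [ 0.4845 -0.0219] [5.663e-01 5.000e-04]
0.181602717818596
ticket 398 [ 0.52089564 -0.07515802  0.09017356] [0.53002746 0.05499041 0.11994448]Traceback (most recent call last):
  File "<stdin>", line 11, in <module>
    return umr_minimum(a, axis, None, out, keepdims, initial, where)
ValueError: zero-size array to reduction operation minimum which has no identity
```

View pics/above.png

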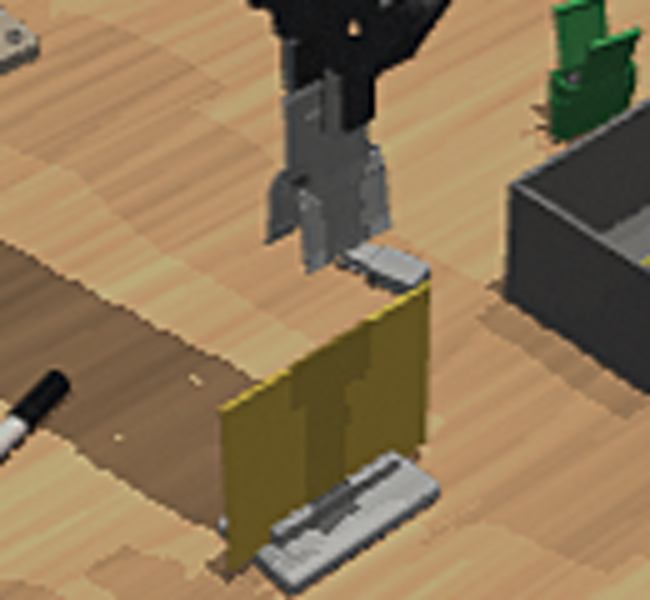

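The clip hangs straight, wide open (jaw tips at crop (280,240) and (315,270)), above the middle of the ticket's top edge (crop (325,345)). Next I measure how high it sits in the hand.

Run:
```python
from h import *
im,d=load('scene');C=cloud('scene',d);X,Y,Z=C[...,0],C[...,1],C[...,2]
b=im.astype(int).sum(2)
m=(Z>.165)&(Z<.275)&(abs(X-.526)<.03)&(abs(Y+.008)<.03)
vs,us=np.where(m);print(vs.min(),vs.max(),us.min(),us.max())
for u in range(us.min(),us.max()+1,2):
    v=vs[us==u];print(u,[(int(a),int(b[a,u]//3),*(C[a,u]*1000).round().astype(int)) for a in v[[0,len(v)//3,-1]]])
u=312
col=us[np.argmax(vs)];print('colu',col)
for v in range(vs.min(),vs.max()+1):
    print(v,[(int(b[v,k]//3),*(C[v,k,[0,2]]*1000).round().astype(int)) for k in (col-3,col,col+2)])
# ticket top edge along z
m=(Z>.1)&(Z<.13)&(X>.49)&(X<.56)&(abs(Y)<.06)
t=C[m];print([t[abs(t[:,1]-y)<.008][:,2].max().round(4) for y in(-.05,-.03,-.01,.01,.03)])
```

```text
153 196 291 315
291 [(183, 124, np.int64(513), np.int64(-32), np.int64(205)), (185, 125, np.int64(513), np.int64(-33), np.int64(199)), (190, 74, np.int64(512), np.int64(-32), np.int64(184))]
293 [(176, 127, np.int64(517), np.int64(-30), np.int64(226)), (180, 67, np.int64(521), np.int64(-33), np.int64(219)), (189, 54, np.int64(512), np.int64(-27), np.int64(184))]
295 [(155, 58, np.int64(511), np.int64(-18), np.int64(274)), (166, 86, np.int64(520), np.int64(-26), np.int64(253)), (188, 55, np.int64(511), np.int64(-20), np.int64(183))]
297 [(156, 20, np.int64(516), np.int64(-16), np.int64(273)), (166, 69, np.int64(517), np.int64(-18), np.int64(248)), (187, 101, np.int64(513), np.int64(-15), np.int64(184))]
299 [(154, 20, np.int64(514), np.int64(-9), np.int64(274)), (168, 69, np.int64(533), np.int64(-26), np.int64(255)), (196, 96, np.int64(541), np.int64(-34), np.int64(186))]
301 [(154, 17, np.int64(514), np.int64(-3), np.int64(270)), (168, 70, np.int64(534), np.int64(-21), np.int64(253)), (195, 100, np.int64(543), np.int64(-29), np.int64(187))]
303 [(160, 63, np.int64(537), np.int64(-17)
[... 5537 characters left out ...]
 (86, np.int64(538), np.int64(194))]
192 [(142, np.int64(358), np.int64(1)), (89, np.int64(541), np.int64(197)), (93, np.int64(541), np.int64(194))]
193 [(143, np.int64(362), np.int64(2)), (94, np.int64(539), np.int64(192)), (100, np.int64(539), np.int64(189))]
194 [(142, np.int64(362), np.int64(-2)), (71, np.int64(540), np.int64(190)), (105, np.int64(540), np.int64(187))]
195 [(143, np.int64(366), np.int64(0)), (103, np.int64(539), np.int64(187)), (100, np.int64(543), np.int64(187))]
196 [(147, np.int64(370), np.int64(1)), (96, np.int64(541), np.int64(186)), (139, np.int64(380), np.int64(1))]
[np.float64(0.1189), np.float64(0.118), np.float64(0.1193), np.float64(0.1189), np.float64(0.1199)]
```

```bash
python3 -m pendant '{"offset":[[-0.002,0,-0.008],[-0.002,0.08,-0.008],[-0.002,0.16,-0.008],[-0.002,0.24,-0.008],[-0.002,0.24,-0.008]],"turn":[[0,0,0],[0,0,0],[0,0,0],[0,0,0],[0,0,0]]}'
python3 s.py 0.525 -0.008 0.1615 1.1
```

```text
clock: 8.1
position: [0.5241, -0.0086, 0.1997]
ee_rot: [-0.706, -0.006, 0.007, 0.708]
ft_force: [-0.4, 0.8, -0.3]
grip_width: 0.212
pos [ 0.5241 -0.0086  0.1997] offset [0.005 0.191 0.002] turn [-0.003 -0.002 -0.002] x az 1.0 F [-0.37  0.81 -0.33] w 0.21173039876730143
```

```bash
python3 -m pendant '{"offset":[[0.005,0.04,0.002],[0.005,0.08,0.002],[0.005,0.12,0.002],[0.005,0.16,0.002],[0.005,0.19,0.002],[0.005,0.19,0.002],[0.005,0.19,0.002]],"turn":[[0,0,0],[0,0,0],[0,0,0],[0,0,0],[0,0,0],[0,0,0],[0,0,0]]}'
python3 s.py 0.525 -0.008 0.1615 1.1
python3 - <<'E'
from h import *
im,d=snap('scene');u=proj('scene',[.526,-.008,.12])[0].astype(int)
im2,d2=snap('top');w=proj('top',[.526,-.008,.12])[0].astype(int)
a=cv2.resize(im[u[1]-50:u[1]+50,u[0]-50:u[0]+50],(500,500),interpolation=cv2.INTER_CUBIC)
b=cv2.resize(im2[w[1]-50:w[1]+50,w[0]-30:w[0]+30],(300,500),interpolation=cv2.INTER_CUBIC)
save('placed',np.hstack([a,b]))
C=cloud('scene',d);X,Y,Z=C[...,0],C[...,1],C[...,2];b=im.astype(int)
grey=(abs(b[...,0]-b[...,2])<20)&(abs(X-.527)<.035)&(abs(Y+.01)<.04)&(Z>.08)&(Z<.2)
f=C[grey]
j=f[(f[:,0]>.535)&(f[:,2]<.12)];print('jaw+',len(j),j.min(0).round(4),j.max(0).round(4),np.percentile(j[:,2],[2,50]))
yel=(b[...,0]-b[...,2]>40)&(abs(X-.526)<.02)&(Y>-.1)&(Y<.08)&(Z>.06)&(Z<.13);t=C[yel]
for nm,s in(('yell',t),):print(nm,len(s),s.min(0).round(4),s.max(0).round(4),np.polyfit(s[:,1],s[:,0],1))
print(np.percentile(f,[1,99],axis=0).round(4))
E
```

```text
clock: 8.98
position: [0.5252, -0.008, 0.1619]
ee_rot: [-0.706, -0.006, 0.007, 0.708]
ft_force: [0.2, -0.2, -0.7]
grip_width: 0.211
pos [ 0.5252 -0.008   0.1619] offset [-0.001  0.002 -0.   ] turn [-0.003 -0.002 -0.002] x az 1.0 F [ 0.18 -0.25 -0.75] w 0.21123462221221911
jaw+ 130 [ 0.5351 -0.0367  0.0955] [0.5428 0.0151 0.1198] [0.09664044 0.10714668]
yell 548 [ 0.5216 -0.0755  0.06  ] [0.5304 0.0579 0.1203] [-0.02161424  0.52614107]
[[ 0.5117 -0.0346  0.0973]
 [ 0.5478  0.0125  0.1987]]
```

View pics/placed.png

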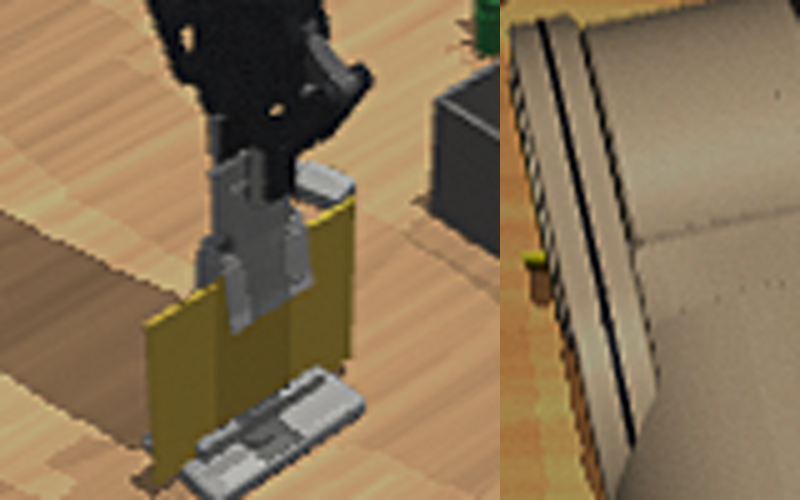

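The clip straddles the ticket: the front jaw ends at crop (235,330), well below the ticket's top edge, and the rear jaw is behind the card at (205,270). The ticket hasn't moved and the contact force is about zero. Handing in.

```bash
python3 -c "
from workcell import manip
print(manip.hand_in())"
```

```text
the job is handed in; nothing more can be done
None
```

I pinched the steel clip open on the tub rim, lifted it off and lowered it over the middle of the wide ticket's top edge. I handed in at about 9 s with the clip still squeezed, at a 35 N grip setting.

**Last checks, from the scene camera:**
- **Depth:** the visible jaw ends about 22 mm below the top edge. By the clip's dimensions, that leaves about 9 mm between the coil and the edge.
- **Position:** the clip is centred to about 1 mm across the card and 2 mm along it.
- **Ticket:** its measured position did not change, and the wrist force was under 1 N.

**Less certain:**
- **Height in the hand:** the clip sat about 8 mm lower in the fingers than I planned, so I set the final height from its measured position instead.
- **Gripper reading:** at full squeeze it read about 18 mm, where the tails should be 21 mm apart. I put this down to the opening scale, since the picture showed the tails parallel and the jaws wide open.
- **Views:** the arm blocked the top camera at the end, and the card mostly hid the rear jaw. Its clearance therefore rests on the wider view taken just before lowering.

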